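# Glass check: feel along the front edge of a pastry riser

### The job

Do the morning glass check on the pastry riser: starting at its left-hand end (your left, facing it), lightly run your fingertips along the whole front edge of the glass shelf, the green edge nearest you, to its right-hand end, keeping them on the edge all the way as if feeling for chips, then lift them clear. Do not press hard, lift or shift the riser, and leave the tarts, the tray, the sugar shaker and the tongs as they stand.

Things in the scene. Friction and masses are not known exactly. Their poses are not given: they have to be found in the camera images.
- riser: Loose glass display riser, about 3.5 kg, on rubber feet: level glass shelf 220 mm deep (its x), 440 mm wide (its y), 8 mm thick, its top 130 mm above the counter, on two steel side frames. Origin on the counter under the middle of the shelf; x points away from the robot (turned up to 0.22 rad), y to the left along the front edge, z up.
- front_edge: The front edge of the shelf, a clear green strip of glass 440 mm long (y), 20 mm deep (x) and 8 mm thick, one piece with the shelf and flush with its top; its origin is the middle of the strip, 4 mm below the top and 10 mm behind the front face; axes as the riser's. This is what the fingertips feel along; touching its top or its front face both count.
- glass (a joint): How far the glass shelf is pressed down on the soft clear bumpers between it and the frames: about 0.001 m per 10 N, 0.0003 to 0.0012 m under its own load at the start, at most 0.006 m.
- edge_left (a point): Left-hand (+y) end of the front edge, on the top face of the glass, 10 mm behind the front face: where the run begins. The first touch may be up to 50 mm inside this end.
- edge_right (a point): Right-hand (-y) end of the front edge, on the top face of the glass, 10 mm behind the front face: where the run ends. The run must reach to within 50 mm of this end.
- tart_tray: Bystander on the glass: steel tray 140 x 190 mm with four lattice jam tarts, 36 mm tall in all; origin under its middle. Stands on the left or right half of the shelf, at least 40 mm behind the front face.
- tart: Bystander on the glass: one lattice jam tart in a white pleated paper case, 66 mm across, 31 mm tall, 90 g; origin under its middle. Stands on the other half of the shelf.
- shaker: Bystander on the counter beside the riser: round steel sugar shaker, 69 mm across, 126 mm tall; origin under its middle.
- tongs: Bystander on the counter at the other side of the riser: steel pastry tongs, 230 mm long (its x), up to 46 mm wide, 22 mm tall, lying flat; origin on the counter near its middle.

How it is judged:
On the way, in this order (a step that is already met when the one before it is completed fails the run):
1. A fingertip rests on the front edge of the glass at its left-hand end (contact force between the fingers and front_edge above 0.2 N and y of the grasp point in the frame of riser between 0.165 and 0.24 m), for 0.1 s.
2. The fingertip, still on the edge, passes the first sixth of the way along (contact force between the fingers and front_edge above 0.2 N and y of the grasp point in the frame of riser between 0.1 and 0.14 m), for 0.1 s.
3. The fingertip, still on the edge, passes two sixths of the way along (contact force between the fingers and front_edge above 0.2 N and y of the grasp point in the frame of riser between 0.04 and 0.08 m), for 0.1 s.
4. The fingertip, still on the edge, passes the middle of the way along (contact force between the fingers and front_edge above 0.2 N and y of the grasp point in the frame of riser between -0.02 and 0.02 m), for 0.1 s.
5. The fingertip, still on the edge, passes four sixths of the way along (contact force between the fingers and front_edge above 0.2 N and y of the grasp point in the frame of riser between -0.08 and -0.04 m), for 0.1 s.
6. The fingertip, still on the edge, passes five sixths of the way along (contact force between the fingers and front_edge above 0.2 N and y of the grasp point in the frame of riser between -0.14 and -0.1 m), for 0.1 s.
7. The fingertip reaches the right-hand end of the edge, still touching it (contact force between the fingers and front_edge above 0.2 N and y of the grasp point in the frame of riser between -0.24 and -0.165 m), for 0.1 s.
At the end, for the whole second after the job is handed in: The fingertips touched the front edge (over 0.2 N) at seven places in turn from left end to right end, the first and last within 55 mm of the ends; the riser is level, within 12 mm of its start, its glass unpressed; tray, tart, shaker and tongs are upright, at rest, within 15 mm of theirs (value of joint glass below 0.002 m and distance of riser from where it was at the start of the episode below 0.012 m and angle between riser's own z axis and vertical below 0.03 rad and linear speed of each of riser, tart_tray, tart, shaker, tongs below 0.01 m/s and distance of each of tart_tray, tart, shaker, tongs from where it was at the start of the episode below 0.015 m and angle between each of tart_tray, tart, shaker, tongs's own z axis and vertical below 0.1 rad).
It fails at once if The glass is pressed hard: pushed down more than 4 mm on its soft bumpers (about 30 N) (value of joint glass above 0.004 m).
It fails at once if The riser is lifted, tipped or shifted by more than 12 mm (height (world z) of riser above 0.006 m or angle between riser's own z axis and vertical above 0.05 rad or distance of riser from where it was at the start of the episode above 0.012 m).
It fails at once if A tart, the tray, the shaker or the tongs is moved by more than 15 mm (distance of any of tart_tray, tart, shaker, tongs from where it was at the start of the episode above 0.015 m).
It also fails if it takes over 48 s, if anything falls off the work surface, if the arm or the gripper's body presses on something with over 40 N, if the wrist force passes 120 N, or if a joint passes its speed limit or range.

### The arm

A 6-joint arm with a two-finger parallel gripper is mounted at the origin on the work surface. World frame = base frame: x ahead of the robot, y to its left, z up, the work surface at z = 0. Lengths are in m, angles in rad, forces in N, time in s.
With the tool pointing down it reaches from about 0.225 to 0.875 m from the base axis. Payload 3.4 kg.
Tool frame: the origin (TCP) lies between the finger pads; the fingertips stand 8 mm ahead of it and the grasp point (between the pads) lies 11 mm behind it; z points along the fingers, y is the line along which they close (so a half turn about z gives the same grasp; the last joint's range is limited). The gripper opens to 85 mm and grips with 20 to 120 N. Pads are 22 mm wide; open, the fingers measure 114 mm over their backs; the gripper's body (76 mm by 85 mm) begins 54 mm behind the grasp point. The pads swing forward as they close: fully open they stand 13 mm farther back than shut.
Start: joints at [1.106, 0.276, 1.505, -0, 1.361, -0.121], TCP at [0.194, 0.541, 0.239] pointing down, gripper open.
Joint ranges: [-2.89, 2.89], [-0.75, 2.08], [0.22, 2.7], [-1.18, 4.32], [0.11, 2.71], [-2.7, 2.7]. Speed limits (rad/s): [2.57, 2.57, 3.14, 3.14, 3.14, 3.14].

### API

Orientations are given as a unit quaternion [w, x, y, z].
In Python, from workcell import ctrl gives the robot as it stands.
- The arm moves only by the tool servo_tool, never from a script. Its argument "increments" is a list of rows, each an object with "offset": the shift along the tool's x, y, z in cm, a list of three; "spin": the turn about the tool's z in degrees; "claw": the finger opening in cm, from 0 to 8.54. A call has exactly 10 rows; each row shifts and turns the commanded pose from where the row before left it, along the tool's axes as they then stand; what a row does not reach is not made up. A row lasts 1/8 s, in which the tool goes at most 62.5 mm and 10.7 degrees, less where a joint would pass 70% of its speed; a pose out of reach is approached as far as the arm can. A call is refused whole if a number of a shift passes 6.25 or a number of a turn 10.7, either way. A call with a gripper value outside its range is refused whole. The fingers move at their own pace and stop on an object; "newtons" is the grip in N (left out, the last holds). Time passes only in rows, so rows that do not move let the fingers close, or fill a call up. It gives the time, the measured TCP pose, the force, the opening and the grip force at its end, in the units of the state.
- ctrl.observe(): the state, without advancing time (a new reading comes with each control period).
- ctrl.capture(name): name is "scene" or "top" or "wrist"; returns a dict with "color" (384x512x3 uint8, red, green, blue), "z_map" (384x512 float32, m along the optical axis (not along the pixel's ray), 0 where there is no reading), "vfov" (degrees; the focal length in pixels is half the picture's height over the tangent of half this angle, whatever the lens; pixels are square), "cx", "cy" (the principal point, pixels), "dist_coeffs" ([k1, k2, p1, p2, k3] as OpenCV has them; the pictures are not rectified), "world_to_cam" (4x4, takes a point from world to camera coordinates). Camera axes: x right, y up, looking along -z (the intrinsics and any distortion apply to the point x, -y, -z); pixel columns grow to the right and rows downward; lengths in m; the calibration is good to about 2 mm. A picture is of the moment at which its call begins.
- ctrl.close_job(): hands the job in; it is judged then, once.
The state is a dict: "t": time; "qpos": joint angles; "qd": joint speeds; "joint_efforts": joint torques, N m; "tcp_pos": TCP position; "eef_rot": TCP orientation; "wrist_force": force on the tool from outside, world axes, zero at the start; "moment": the same for the moment, N m; "opening": opening from 0.0 (shut) to 1.0 (fully open); "finger_force": force on a finger pad.
Only numpy, scipy, OpenCV 4.12 (cv2) and the standard library are available. Lean on these libraries where they do the work, as an engineer would, in place of code of your own. Each camera call takes 0.05 s, during which the arm holds its last target. There are 200 camera calls.

## Working session

There is one attempt and no reset: what is moved stays moved. The work goes in short steps, Python scripts to look and compute and a tool call to move; the robot and the scene stay as the last step left them, time stands still between calls to the robot, and variables do not carry over. Pictures are saved under pics/ and viewed, at most 10 in all, crops included, and the job is handed in when it is done.

Besides the shell and the picture viewer there is one more tool, called after "Request:" in YAML: its name, and indented under it one key for each argument. servo_tool: Moves the arm, as the interface text tells. Its arguments: {"type":"object","properties":{"increments":{"type":"array"},"newtons":{"type":"number"}},"required":["increments"]}

```bash
mkdir -p pics; cat > h.py <<'E'
import numpy as np, cv2
from workcell import ctrl
def K(c):
    f=c["color"].shape[0]/2/np.tan(np.radians(c["vfov"])/2)
    return np.array([[f,0,c["cx"]],[0,f,c["cy"]],[0,0,1.]])
def rays(c,uv):
    u=cv2.undistortPoints(np.float64(uv).reshape(-1,1,2),K(c),np.float64(c["dist_coeffs"])).reshape(-1,2)
    d=np.c_[u[:,0],-u[:,1],-np.ones(len(u))]
    W=np.array(c["world_to_cam"]);R=W[:3,:3];t=W[:3,3]
    return -R.T@t, d@R
def plane(c,uv,z):
    o,d=rays(c,uv); return o+d*((z-o[2])/d[:,2])[:,None]
def depthpts(c,uv):
    o,d=rays(c,uv); uv=np.int32(uv); return o+d*c["z_map"][uv[:,1],uv[:,0]][:,None]
def save(n):
    c=ctrl.capture(n); cv2.imwrite(f"pics/{n}0.png",c["color"][...,::-1]); np.save(f"pics/{n}.npy",c,allow_pickle=True); return c
def load(n): return np.load(f"pics/{n}.npy",allow_pickle=True).item()
E
python3 - <<'E'
from h import *
s=ctrl.observe(); print(s)
for n in("scene","top"):
    c=save(n); o,_=rays(c,[[256,192]]); print(n,o,c["vfov"],c["dist_coeffs"])
a=cv2.imread("pics/scene0.png");b=cv2.imread("pics/top0.png")
E
```

```text
{'t': 0.0, 'qpos': array([ 1.10601927e+00,  2.76591287e-01,  1.50614691e+00,  3.74361266e-05,
        1.36067766e+00, -1.21029752e-01]), 'qd': array([-0.0006066 ,  0.00176031, -0.00053666,  0.00164636,  0.00016984,
        0.00037204]), 'joint_efforts': array([ 8.05800482e-04, -4.16773474e+01, -2.45805216e+01, -1.02259232e-04,
        1.08672353e-02,  1.05285798e-05]), 'tcp_pos': array([0.19356274, 0.54089742, 0.23843631]), 'eef_rot': array([-2.80732032e-04,  1.71032486e-01,  9.85264968e-01, -8.67488538e-04]), 'wrist_force': array([0.11686766, 0.31566484, 0.29961208]), 'moment': array([-0.01563254, -0.0228719 , -0.04179147]), 'finger_force': 0.0, 'opening': 0.9984087157254811}
scene [ 1.01009204 -0.75256142  0.75720065] 44.79973510352848 [-0.10983602  0.          0.          0.          0.        ]
top [0.4172318  0.04446951 1.16525063] 46.90820980195224 [-0.0393826  0.         0.         0.         0.       ]
```

View pics/top0.png

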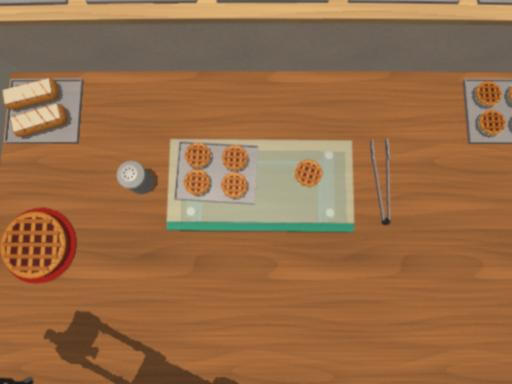

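View pics/scene0.png

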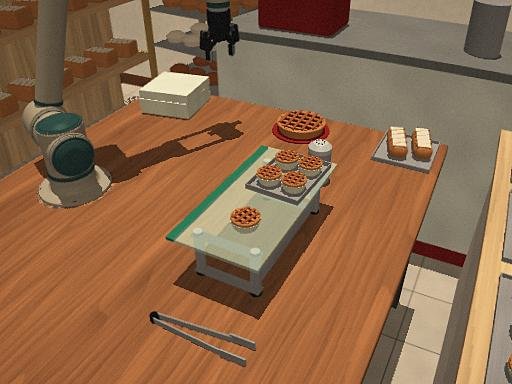

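The top view shows the green front edge running from about (167,227) to (354,227). The tray is on the left half, the tart on the right, the shaker at (130,175) and the tongs at (382,180). The scene view confirms this layout.

```bash
python3 - <<'E'
from h import *
for n in("top","scene"):
    c=load(n); hsv=cv2.cvtColor(c["color"],cv2.COLOR_RGB2HSV)
    m=cv2.inRange(hsv,(70,120,70),(95,255,255))
    k,l,st,ce=cv2.connectedComponentsWithStats(m)
    # riser strip: largest component whose points lie near the riser
    for i in sorted(range(1,k),key=lambda i:-st[i,4])[:3]:
        ys,xs=np.nonzero(l==i); uv=np.c_[xs,ys]
        P=plane(c,uv,.13); D=depthpts(c,uv)
        r=cv2.minAreaRect(np.float32(P[:,:2]*1000)); 
        print(n,st[i],"box",np.round(cv2.boxPoints(r)).tolist(),"depth med",np.median(D,0),np.percentile(D[:,2],[5,50,95]))
E
```

```text
top [ 168  223  185    8 1251] box [[491.0, -177.0], [507.0, -178.0], [511.0, 254.0], [495.0, 254.0]] depth med [0.50157853 0.0401684  0.12914157] [0.12610718 0.12914157 0.13228437]
scene [166 146 102  95 813] box [[490.0, -188.0], [511.0, -188.0], [511.0, 250.0], [490.0, 250.0]] depth med [ 0.49972473 -0.01353092  0.12878964] [0.12688133 0.12878964 0.13088818]
scene [ 64 113   3   1   3] box [[-182.0, 162.0], [-182.0, 162.0], [-176.0, 165.0], [-176.0, 165.0]] depth med [-0.0024634   0.02772823  0.22299989] [0.22293821 0.22299989 0.22319444]
scene [ 75 114   1   1   1] box [[-141.0, 172.0], [-141.0, 172.0], [-141.0, 172.0], [-141.0, 172.0]] depth med [0.00415189 0.05512182 0.20927876] [0.20927876 0.20927876 0.20927876]
```

Request:
servo_tool:
  increments:
    - {"offset": [0, 0, 0], "spin": -9.8, "claw": 0}
    - {"offset": [0, 0, 0], "spin": -9.8, "claw": 0}
    - {"offset": [-3, -3, 0], "spin": 0, "claw": 0}
    - {"offset": [-3, -3, 0], "spin": 0, "claw": 0}
    - {"offset": [-3, -3, 0], "spin": 0, "claw": 0}
    - {"offset": [-3, -3, 0], "spin": 0, "claw": 0}
    - {"offset": [-3, -3, 0], "spin": 0, "claw": 0}
    - {"offset": [-3, -3, 0], "spin": 0, "claw": 0}
    - {"offset": [-3, -3, 0], "spin": 0, "claw": 0}
    - {"offset": [-3, -3, 0], "spin": 0, "claw": 0}
  newtons: 20

```text
t: 1.35
tcp_pos: [0.4341, 0.2998, 0.239]
eef_rot: [-0.0, 0.001, 1.0, -0.0]
wrist_force: [-0.3, 1.5, 0.4]
opening: 0.001
finger_force: 0.0
```

Request:
servo_tool:
  increments:
    - {"offset": [-2.2, -2.3, 0], "spin": 0, "claw": 0}
    - {"offset": [-2.3, -2.4, 0], "spin": 0, "claw": 0}
    - {"offset": [-2.3, -2.4, 0], "spin": 0, "claw": 0}
    - {"offset": [0, 0, 2], "spin": 0, "claw": 0}
    - {"offset": [0, 0, 2], "spin": 0, "claw": 0}
    - {"offset": [0, 0, 2], "spin": 0, "claw": 0}
    - {"offset": [0, 0, 1.5], "spin": 0, "claw": 0}
    - {"offset": [0, 0, 0.5], "spin": 0, "claw": 0}
    - {"offset": [0, 0, 0], "spin": 0, "claw": 0}
    - {"offset": [0, 0, 0], "spin": 0, "claw": 0}

```text
t: 2.6
tcp_pos: [0.5018, 0.2301, 0.1601]
eef_rot: [0.001, 0.001, 1.0, 0.0]
wrist_force: [-0.1, -0.5, -0.4]
opening: 0.003
finger_force: 0.0
```

```bash
python3 - <<'E'
from h import *
a=[save(n)["color"] for n in("top","scene")]
s=ctrl.observe(); print(s["t"],s["tcp_pos"],s["wrist_force"])
im=np.hstack([cv2.resize(a[0][90:250,110:370],(400,246)),cv2.resize(a[1][100:280,150:350],(400,360))[:246]])
cv2.imwrite("pics/near.png",im[...,::-1])
E
```

```text
2.7 [0.50175913 0.23003471 0.16006219] [-0.13133275  0.11858203 -0.11128885]
```

View pics/near.png

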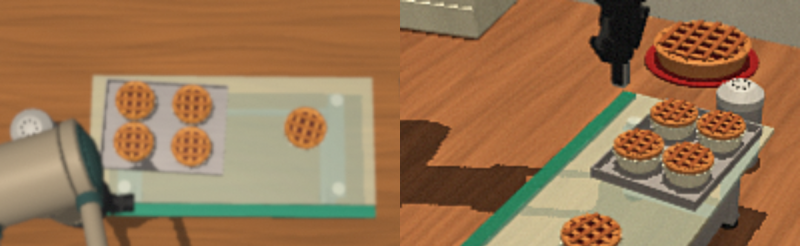

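The fingertips stand just above the left end of the green edge (scene half: tip at (620,80), edge end at (632,95)), and everything is undisturbed. I'll lower in small steps.

Request:
servo_tool:
  increments:
    - {"offset": [0.5, 0, 0.5], "spin": 0, "claw": 0}
    - {"offset": [0, 0, 0.5], "spin": 0, "claw": 0}
    - {"offset": [0, 0, 0.5], "spin": 0, "claw": 0}
    - {"offset": [0, 0, 0.1], "spin": 0, "claw": 0}
    - {"offset": [0, 0, 0.1], "spin": 0, "claw": 0}
    - {"offset": [0, 0, 0.1], "spin": 0, "claw": 0}
    - {"offset": [0, 0, 0.1], "spin": 0, "claw": 0}
    - {"offset": [0, 0, 0.1], "spin": 0, "claw": 0}
    - {"offset": [0, 0, 0], "spin": 0, "claw": 0}
    - {"offset": [0, 0, 0], "spin": 0, "claw": 0}

```text
t: 3.95
tcp_pos: [0.4963, 0.2299, 0.1393]
eef_rot: [0.0, 0.001, 1.0, 0.0]
wrist_force: [-0.7, 0.7, -0.7]
opening: 0.0
finger_force: 0.0
```

Request:
servo_tool:
  increments:
    - {"offset": [0, 0, 0.05], "spin": 0, "claw": 0}
    - {"offset": [0, 0, 0.05], "spin": 0, "claw": 0}
    - {"offset": [0, 0, 0.05], "spin": 0, "claw": 0}
    - {"offset": [0, 0, 0.05], "spin": 0, "claw": 0}
    - {"offset": [0, 0, 0], "spin": 0, "claw": 0}
    - {"offset": [0, 0, 0], "spin": 0, "claw": 0}
    - {"offset": [0, 0, 0], "spin": 0, "claw": 0}
    - {"offset": [0, 0, 0], "spin": 0, "claw": 0}
    - {"offset": [0, 0, 0], "spin": 0, "claw": 0}
    - {"offset": [0, 0, 0], "spin": 0, "claw": 0}

```text
t: 5.2
tcp_pos: [0.4963, 0.2299, 0.1373]
eef_rot: [0.0, 0.001, 1.0, 0.0]
wrist_force: [-0.5, -0.1, 0.0]
opening: 0.002
finger_force: 0.0
```

Request:
servo_tool:
  increments:
    - {"offset": [0, 0, 0.05], "spin": 0, "claw": 0}
    - {"offset": [0, 0, 0.05], "spin": 0, "claw": 0}
    - {"offset": [0, 0, 0], "spin": 0, "claw": 0}
    - {"offset": [0, 0, 0], "spin": 0, "claw": 0}
    - {"offset": [0, 0, 0], "spin": 0, "claw": 0}
    - {"offset": [0, 0, 0], "spin": 0, "claw": 0}
    - {"offset": [0, 0, 0], "spin": 0, "claw": 0}
    - {"offset": [0, 0, 0], "spin": 0, "claw": 0}
    - {"offset": [0, 0, 0], "spin": 0, "claw": 0}
    - {"offset": [0, 0, 0], "spin": 0, "claw": 0}

```text
t: 6.45
tcp_pos: [0.4963, 0.2299, 0.1366]
eef_rot: [0.0, 0.001, 1.0, 0.0]
wrist_force: [-1.4, -0.3, 5.7]
opening: 0.001
finger_force: 2.7
```

Request:
servo_tool:
  increments:
    - {"offset": [0, -0.3, 0.02], "spin": 0, "claw": 0}
    - {"offset": [0, -0.4, 0], "spin": 0, "claw": 0}
    - {"offset": [0, -0.4, 0], "spin": 0, "claw": 0}
    - {"offset": [0, -0.4, 0], "spin": 0, "claw": 0}
    - {"offset": [0, -0.4, 0], "spin": 0, "claw": 0}
    - {"offset": [0, -0.4, 0], "spin": 0, "claw": 0}
    - {"offset": [0, -0.4, 0], "spin": 0, "claw": 0}
    - {"offset": [0, -0.4, 0], "spin": 0, "claw": 0}
    - {"offset": [0.01, -0.4, 0], "spin": 0, "claw": 0}
    - {"offset": [0.02, -0.4, 0], "spin": 0, "claw": 0}

```text
t: 7.7
tcp_pos: [0.4968, 0.1916, 0.1367]
eef_rot: [0.001, 0.001, 1.0, 0.001]
wrist_force: [0.5, 4.2, 5.4]
opening: 0.001
finger_force: 2.7
```

```bash
python3 - <<'E'
from h import *
s=ctrl.observe(); print(s["tcp_pos"],s["wrist_force"],s["moment"])
for n in("scene",):
    c=save(n); hsv=cv2.cvtColor(c["color"],cv2.COLOR_RGB2HSV)
    m=cv2.inRange(hsv,(70,120,70),(95,255,255)); m[:140]=0
    ys,xs=np.nonzero(m); P=plane(c,np.c_[xs,ys],.13)
    print(np.round(cv2.boxPoints(cv2.minAreaRect(np.float32(P[:,:2]*1000)))).tolist())
cv2.imwrite("pics/touch.png",cv2.resize(c["color"][80:280,150:360],(630,600))[...,::-1])
E
```

```text
[0.4968074  0.19162087 0.13665469] [0.46454273 4.16326444 5.41412349] [ 0.65939474 -0.02307019  0.01378414]
[[490.0, -188.0], [509.0, -188.0], [512.0, 250.0], [494.0, 250.0]]
```

View pics/touch.png

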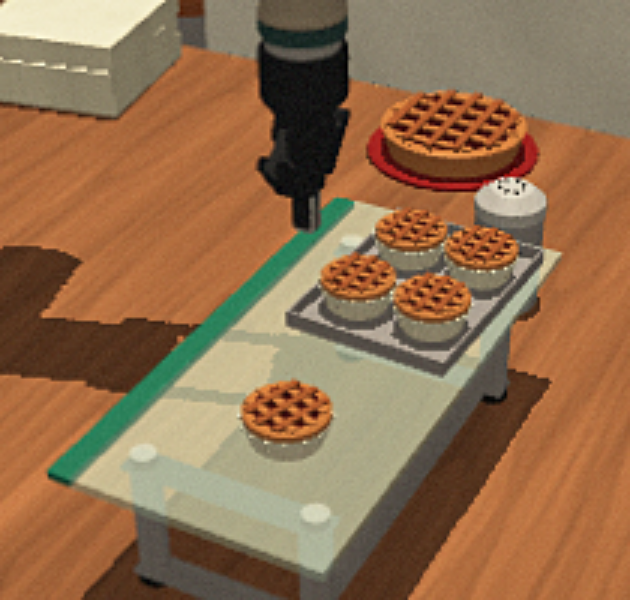

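The fingertips rest on the green strip near its left end, tip at about (308,225) in the crop, and the riser has not moved. I'll go on along it.

Request:
servo_tool:
  increments:
    - {"offset": [0.01, -0.5, 0], "spin": 0, "claw": 0}
    - {"offset": [0, -0.5, 0], "spin": 0, "claw": 0}
    - {"offset": [0.01, -0.5, 0], "spin": 0, "claw": 0}
    - {"offset": [0, -0.5, 0], "spin": 0, "claw": 0}
    - {"offset": [0.01, -0.5, 0], "spin": 0, "claw": 0}
    - {"offset": [0, -0.5, 0], "spin": 0, "claw": 0}
    - {"offset": [0.01, -0.5, 0], "spin": 0, "claw": 0}
    - {"offset": [0, -0.5, 0], "spin": 0, "claw": 0}
    - {"offset": [0.01, -0.5, 0], "spin": 0, "claw": 0}
    - {"offset": [0, -0.5, 0], "spin": 0, "claw": 0}

```text
t: 9.0
tcp_pos: [0.496, 0.1416, 0.1366]
eef_rot: [0.001, 0.001, 1.0, 0.001]
wrist_force: [0.1, 4.3, 6.3]
opening: 0.001
finger_force: 2.8
```

Request:
servo_tool:
  increments:
    - {"offset": [0.01, -0.5, 0], "spin": 0, "claw": 0}
    - {"offset": [0, -0.5, 0], "spin": 0, "claw": 0}
    - {"offset": [0.01, -0.5, 0], "spin": 0, "claw": 0}
    - {"offset": [0, -0.5, 0], "spin": 0, "claw": 0}
    - {"offset": [0.01, -0.5, 0], "spin": 0, "claw": 0}
    - {"offset": [0, -0.5, 0], "spin": 0, "claw": 0}
    - {"offset": [0.01, -0.5, 0], "spin": 0, "claw": 0}
    - {"offset": [0, -0.5, 0], "spin": 0, "claw": 0}
    - {"offset": [0.01, -0.5, 0], "spin": 0, "claw": 0}
    - {"offset": [0, -0.5, 0], "spin": 0, "claw": 0}

```text
t: 10.25
tcp_pos: [0.4953, 0.0916, 0.1366]
eef_rot: [0.001, 0.001, 1.0, 0.001]
wrist_force: [-0.1, 4.1, 5.7]
opening: 0.002
finger_force: 3.0
```

Request:
servo_tool:
  increments:
    - {"offset": [0.01, -0.5, 0], "spin": 0, "claw": 0}
    - {"offset": [0, -0.5, 0], "spin": 0, "claw": 0}
    - {"offset": [0.01, -0.5, 0], "spin": 0, "claw": 0}
    - {"offset": [0, -0.5, 0], "spin": 0, "claw": 0}
    - {"offset": [0.01, -0.5, 0], "spin": 0, "claw": 0}
    - {"offset": [0, -0.5, 0], "spin": 0, "claw": 0}
    - {"offset": [0.01, -0.5, 0], "spin": 0, "claw": 0}
    - {"offset": [0, -0.5, 0], "spin": 0, "claw": 0}
    - {"offset": [0.01, -0.5, 0], "spin": 0, "claw": 0}
    - {"offset": [0, -0.5, 0], "spin": 0, "claw": 0}

```text
t: 11.5
tcp_pos: [0.4946, 0.0416, 0.1365]
eef_rot: [0.001, 0.001, 1.0, 0.001]
wrist_force: [0.3, 4.3, 6.8]
opening: -0.004
finger_force: 3.2
```

Request:
servo_tool:
  increments:
    - {"offset": [0.01, -0.5, 0], "spin": 0, "claw": 0}
    - {"offset": [0, -0.5, 0], "spin": 0, "claw": 0}
    - {"offset": [0, -0.5, 0], "spin": 0, "claw": 0}
    - {"offset": [0, -0.5, 0], "spin": 0, "claw": 0}
    - {"offset": [0.01, -0.5, 0], "spin": 0, "claw": 0}
    - {"offset": [0, -0.5, 0], "spin": 0, "claw": 0}
    - {"offset": [0, -0.5, 0], "spin": 0, "claw": 0}
    - {"offset": [0, -0.5, 0], "spin": 0, "claw": 0}
    - {"offset": [0.01, -0.5, 0], "spin": 0, "claw": 0}
    - {"offset": [0, -0.5, 0], "spin": 0, "claw": 0}

```text
t: 12.75
tcp_pos: [0.494, -0.0083, 0.1365]
eef_rot: [0.0, 0.001, 1.0, 0.001]
wrist_force: [1.0, 4.6, 6.4]
opening: -0.0
finger_force: 3.4
```

Request:
servo_tool:
  increments:
    - {"offset": [0, -0.5, 0], "spin": 0, "claw": 0}
    - {"offset": [0, -0.5, 0], "spin": 0, "claw": 0}
    - {"offset": [0, -0.5, 0], "spin": 0, "claw": 0}
    - {"offset": [0, -0.5, 0], "spin": 0, "claw": 0}
    - {"offset": [0.01, -0.5, 0], "spin": 0, "claw": 0}
    - {"offset": [0, -0.5, 0], "spin": 0, "claw": 0}
    - {"offset": [0, -0.5, 0], "spin": 0, "claw": 0}
    - {"offset": [0, -0.5, 0], "spin": 0, "claw": 0}
    - {"offset": [0.01, -0.5, 0], "spin": 0, "claw": 0}
    - {"offset": [0, -0.5, 0], "spin": 0, "claw": 0}

```text
t: 14.0
tcp_pos: [0.4935, -0.0581, 0.1365]
eef_rot: [0.0, 0.001, 1.0, 0.001]
wrist_force: [0.7, 4.7, 6.2]
opening: 0.002
finger_force: 3.5
```

Request:
servo_tool:
  increments:
    - {"offset": [0, -0.5, 0], "spin": 0, "claw": 0}
    - {"offset": [0, -0.5, 0], "spin": 0, "claw": 0}
    - {"offset": [0, -0.5, 0], "spin": 0, "claw": 0}
    - {"offset": [0, -0.5, 0], "spin": 0, "claw": 0}
    - {"offset": [0, -0.5, 0], "spin": 0, "claw": 0}
    - {"offset": [0, -0.5, 0], "spin": 0, "claw": 0}
    - {"offset": [0, -0.5, 0], "spin": 0, "claw": 0}
    - {"offset": [0, -0.5, 0], "spin": 0, "claw": 0}
    - {"offset": [0, -0.5, 0], "spin": 0, "claw": 0}
    - {"offset": [0, -0.5, 0], "spin": 0, "claw": 0}

```text
t: 15.25
tcp_pos: [0.4932, -0.108, 0.1364]
eef_rot: [-0.0, 0.001, 1.0, 0.001]
wrist_force: [0.4, 6.1, 7.2]
opening: 0.003
finger_force: 3.7
```

```bash
python3 - <<'E'
from h import *
c=save("scene"); s=ctrl.observe(); print(s["t"],s["tcp_pos"],s["wrist_force"])
cv2.imwrite("pics/right.png",cv2.resize(c["color"][100:300,130:360],(690,600))[...,::-1])
E
```

```text
15.3 [ 0.49322244 -0.10855464  0.13639883] [0.26997931 4.35060667 7.62820663]
```

View pics/right.png

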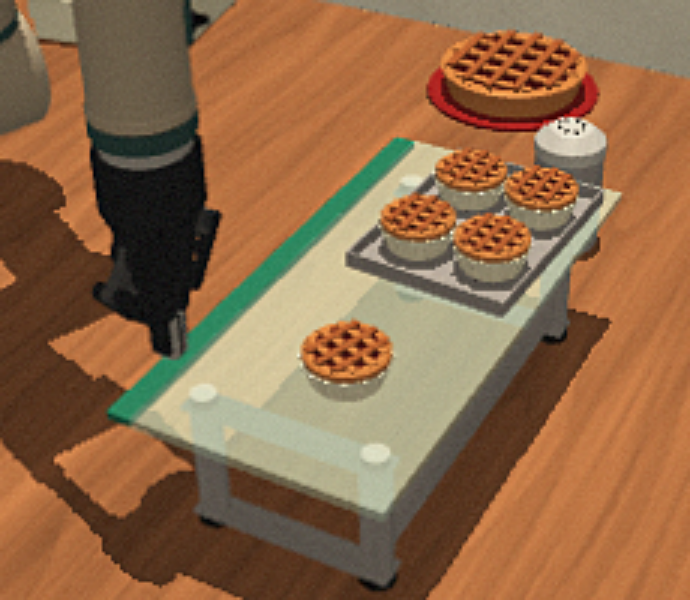

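Still on the green strip near its right end (tip at about (175,352), edge end at (115,418)). I'll finish the run, hold briefly, then lift.

Request:
servo_tool:
  increments:
    - {"offset": [0, -0.6, 0], "spin": 0, "claw": 0}
    - {"offset": [0, -0.6, 0], "spin": 0, "claw": 0}
    - {"offset": [0, -0.6, 0], "spin": 0, "claw": 0}
    - {"offset": [0, -0.6, 0], "spin": 0, "claw": 0}
    - {"offset": [0, -0.6, 0], "spin": 0, "claw": 0}
    - {"offset": [0, -0.6, 0], "spin": 0, "claw": 0}
    - {"offset": [0, -0.6, 0], "spin": 0, "claw": 0}
    - {"offset": [0, -0.6, 0], "spin": 0, "claw": 0}
    - {"offset": [0, -0.2, 0], "spin": 0, "claw": 0}
    - {"offset": [0, 0, 0], "spin": 0, "claw": 0}

```text
t: 16.55
tcp_pos: [0.493, -0.1581, 0.1364]
eef_rot: [-0.0, 0.001, 1.0, 0.001]
wrist_force: [-1.0, 5.2, 8.0]
opening: -0.002
finger_force: 3.8
```

Request:
servo_tool:
  increments:
    - {"offset": [0, 0, 0], "spin": 0, "claw": 0}
    - {"offset": [0, 0, 0], "spin": 0, "claw": 0}
    - {"offset": [0, 0, -0.2], "spin": 0, "claw": 0}
    - {"offset": [0, 0, -0.6], "spin": 0, "claw": 0}
    - {"offset": [0, 0, -1.5], "spin": 0, "claw": 0}
    - {"offset": [0, 0, -2], "spin": 0, "claw": 0}
    - {"offset": [0, 0, -2], "spin": 0, "claw": 0}
    - {"offset": [0, 0, -2], "spin": 0, "claw": 0}
    - {"offset": [0, 0, 0], "spin": 0, "claw": 0}
    - {"offset": [0, 0, 0], "spin": 0, "claw": 0}

```text
t: 17.8
tcp_pos: [0.493, -0.1591, 0.2188]
eef_rot: [-0.0, 0.001, 1.0, 0.0]
wrist_force: [0.0, 0.0, 0.4]
opening: 0.0
finger_force: 0.0
```

```bash
python3 - <<'E'
from workcell import ctrl
print(ctrl.close_job())
E
```

```text
the job is handed in; nothing more can be done
None
```

The fingertips ran along the whole front edge of the glass, left to right, pressing at about 5–8 N each time I read the force. They then lifted clear, and I handed the job in at about 18 s; no verdict came back. Nothing had visibly moved in my last picture, taken just before the final 5 cm.

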